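Set out the plungers by height on the fixture rail

TASK

Set the four steel plungers out on the fixture rail in order of height, ready for fitting: the shortest on the pad next to the grey stop block, then each taller one on the next pad, with the tallest at the far end. Each should stand upright on its foot, in the middle of its own pad, and be let go.

Things in the scene. Friction and masses are not known exactly. Their poses are not given: they have to be found in the camera images.
- plunger_a: The shortest of four loose turned steel plungers (45, 60, 75 and 90 mm tall): 45 mm tall, standing upright on the bench. Round foot 38 mm in diameter and 8 mm thick with a thin brass band on it, then a plain round shank 28 mm in diameter up to the flat top, alike on all four. Origin: centre of the underside of the foot; z points up along the shank. About 200 g (can vary by a fifth).
- plunger_b: The second shortest of four loose turned steel plungers (45, 60, 75 and 90 mm tall): 60 mm tall, standing upright on the bench. Round foot 38 mm in diameter and 8 mm thick with a thin brass band on it, then a plain round shank 28 mm in diameter up to the flat top, alike on all four. Origin: centre of the underside of the foot; z points up along the shank. About 260 g (can vary by a fifth).
- plunger_c: The second tallest of four loose turned steel plungers (45, 60, 75 and 90 mm tall): 75 mm tall, standing upright on the bench. Round foot 38 mm in diameter and 8 mm thick with a thin brass band on it, then a plain round shank 28 mm in diameter up to the flat top, alike on all four. Origin: centre of the underside of the foot; z points up along the shank. About 320 g (can vary by a fifth).
- plunger_d: The tallest of four loose turned steel plungers (45, 60, 75 and 90 mm tall): 90 mm tall, standing upright on the bench. Round foot 38 mm in diameter and 8 mm thick with a thin brass band on it, then a plain round shank 28 mm in diameter up to the flat top, alike on all four. Origin: centre of the underside of the foot; z points up along the shank. About 380 g (can vary by a fifth).
- rail: Fixed aluminium fixture bar lying flat on the bench beyond the plungers, 90 mm (its x) by 440 mm (its y, the direction of the row), 12 mm thick, with a lip 4 mm higher along one long edge. Carries a row of four black pads, a tall stop block on one end and a flat 3 mm end plate on the other. Origin: centre of its underside; z up.
- pad_1: One of four alike black round plastic pads fixed in a row on the rail, 80 mm apart centre to centre along the rail's middle; 52 mm in diameter, 6 mm thick, flat top 18 mm above the bench. Which of the four places in the row it takes differs each time; the number in its name means nothing. Origin: centre of its underside, 12 mm above the bench; z up.
- pad_2: One of four alike black round plastic pads fixed in a row on the rail, 80 mm apart centre to centre along the rail's middle; 52 mm in diameter, 6 mm thick, flat top 18 mm above the bench. Which of the four places in the row it takes differs each time; the number in its name means nothing. Origin: centre of its underside, 12 mm above the bench; z up.
- pad_3: One of four alike black round plastic pads fixed in a row on the rail, 80 mm apart centre to centre along the rail's middle; 52 mm in diameter, 6 mm thick, flat top 18 mm above the bench. Which of the four places in the row it takes differs each time; the number in its name means nothing. Origin: centre of its underside, 12 mm above the bench; z up.
- pad_4: One of four alike black round plastic pads fixed in a row on the rail, 80 mm apart centre to centre along the rail's middle; 52 mm in diameter, 6 mm thick, flat top 18 mm above the bench. Which of the four places in the row it takes differs each time; the number in its name means nothing. Origin: centre of its underside, 12 mm above the bench; z up.
- stop: Grey painted stop block fixed across one end of the rail (either end): 70 mm across the rail, 20 mm along it, 40 mm tall, its top 52 mm above the bench. Marks the end where the row begins: the centre of the nearest pad is 70 mm from it along the rail. Origin: centre of its underside, 12 mm above the bench; its x lies across the rail, its y along it.

How it is judged:
At the end, for the whole second after the job is handed in: All four plungers stand upright (within 0.1 rad) and still on the pads, shortest next to the stop block and rising along the rail, each within 13 mm of its pad's centre both along and across the rail (horizontal distance between plunger_a and stop between 0.057 and 0.083 m and x of plunger_a in the frame of rail between -0.013 and 0.013 m and z of plunger_a in the frame of rail between 0.015 and 0.022 m and angle between each of plunger_a, plunger_b, plunger_c, plunger_d's own z axis and vertical below 0.1 rad and linear speed of each of plunger_a, plunger_b, plunger_c, plunger_d below 0.02 m/s and angular speed of each of plunger_a, plunger_b, plunger_c, plunger_d below 0.2 rad/s and horizontal distance between plunger_b and stop between 0.137 and 0.163 m and x of plunger_b in the frame of rail between -0.013 and 0.013 m and z of plunger_b in the frame of rail between 0.015 and 0.022 m and horizontal distance between plunger_c and stop between 0.217 and 0.243 m and x of plunger_c in the frame of rail between -0.013 and 0.013 m and z of plunger_c in the frame of rail between 0.015 and 0.022 m and horizontal distance between plunger_d and stop between 0.297 and 0.323 m and x of plunger_d in the frame of rail between -0.013 and 0.013 m and z of plunger_d in the frame of rail between 0.015 and 0.022 m); the robot touches nothing.
It also fails if it takes over 102 s, if anything falls off the work surface, if the arm or the gripper's body presses on something with over 40 N, if the wrist force passes 120 N, or if a joint passes its speed limit or range.

ROBOT

A 7-joint arm with a two-finger parallel gripper is mounted at the origin on the work surface. World frame = base frame: x ahead of the robot, y to its left, z up, the work surface at z = 0. Lengths are in m, angles in rad, forces in N, time in s.
With the tool pointing down it reaches from about 0.4 to 0.875 m from the base axis. Payload 6.5 kg.
Tool frame: the origin (TCP) lies midway between the tips of the shut fingers; the grasp point (between the pads) lies 19 mm behind it; z points along the fingers, y is the line along which they close (so a half turn about z gives the same grasp; the last joint's range is limited). The gripper opens to 88 mm and grips with 3 to 60 N. Pads are 18 mm wide; open, the fingers measure 123 mm over their backs; the gripper's body (75 mm by 187 mm) begins 45 mm behind the grasp point.
Start: joints at [-1.341, 0.536, -0.004, 1.538, 0.003, 1.067, -0.071], TCP at [0.189, 0.622, 0.239] pointing down, gripper open.
Joint ranges: [-2.7, 2.7], [-0.37, 2.16], [-1.27, 1.26], [0.24, 2.4], [-1.31, 4.45], [0.19, 1.91], [-2.76, 2.76]. Speed limits (rad/s): [2.39, 2.39, 3.14, 3.14, 3.14, 3.14, 3.14].

INTERFACE

Orientations are given as a rotation vector (axis times angle).
In Python, from workcell import bot gives the robot as it stands.
- The arm moves only by the tool apply_moves, never from a script. Its argument "targets" is a list of rows, each a list of 5 numbers: the shift along the tool's x, y, z in m, then the turn about the tool's z in degrees, then the opening, from 0 (shut) to 1 (fully open). A call has 1 to 12 rows; each row is the pose to reach, as a shift and turn from the pose commanded when the call began, along the tool's axes at that moment; what a row does not reach only later rows make up. A row lasts 1/8 s, in which the tool goes at most 62.5 mm and 10.7 degrees, less where a joint would pass 70% of its speed; a pose out of reach is approached as far as the arm can. A call with a gripper value outside its range is refused whole. The fingers move at their own pace and stop on an object; "grip_force" is the grip in N (left out, the last holds). Time passes only in rows, so rows that repeat a pose let the fingers close. It gives the time, the measured TCP pose, the force, the opening and the grip force at its end, in the units of the state.
- bot.get_obs(): the state, without advancing time (a new reading comes with each control period).
- bot.grab_frame(name): name is "side" or "top"; returns a dict with "color" (480x640x3 uint8, blue, green, red), "mtx" (3x3 intrinsics, pixels), "xyz" and "rotation" of the camera in the world. Camera axes: x right, y down, z forward; pixel columns grow to the right and rows downward; lengths in m; the calibration is good to about 2 mm. A picture is of the moment at which its call begins. There is no depth.
- bot.close_job(): hands the job in; it is judged then, once.
The state is a dict: "time": time; "joint_pos": joint angles; "qd": joint speeds; "effort": joint torques, N m; "position": TCP position; "eef_rot": TCP orientation; "force": force on the tool from outside, world axes, zero at the start; "ft_torque": the same for the moment, N m; "grip_width": opening from 0.0 (shut) to 1.0 (fully open); "grasp_force": force on a finger pad.
Only numpy, scipy, OpenCV 4.12 (cv2) and the standard library are available. Lean on these libraries where they do the work, as an engineer would, in place of code of your own. Each camera call takes 0.05 s, during which the arm holds its last target. There are 200 camera calls.

## Working session

There is one attempt and no reset: what is moved stays moved. The work goes in short steps, Python scripts to look and compute and a tool call to move; the robot and the scene stay as the last step left them, time stands still between calls to the robot, and variables do not carry over. Pictures are saved under pics/ and viewed, at most 14 in all, crops included, and the job is handed in when it is done.

Besides the shell and the picture viewer there is one more tool, called by a JSON object that holds its "fn" and its "kwargs". apply_moves: Moves the arm, as the interface text tells. Its arguments: {"type":"object","properties":{"targets":{"type":"array"},"grip_force":{"type":"number"}},"required":["targets"]}

```bash
mkdir -p pics; python3 - <<'E'
from workcell import bot
import cv2,pickle
for n in("side","top"):
    f=bot.grab_frame(n);cv2.imwrite(f"pics/{n}0.png",f["color"]);pickle.dump(f,open(f"{n}.pkl","wb"))
    print(n,f["mtx"],f["xyz"],f["rotation"])
print(bot.get_obs())
E
```

```text
side [[549.91967907   0.         323.75267996]
 [  0.         549.91967907 247.65110645]
 [  0.           0.           1.        ]] [0.40414593 0.52954876 0.70789863] [-0.35100508  2.86030501 -1.03303971]
top [[619.22723329   0.         328.64934274]
 [  0.         619.22723329 238.99777102]
 [  0.           0.           1.        ]] [ 0.37338944 -0.00538904  1.19540982] [-2.15225933  2.15352463 -0.15347659]
{'time': 0.1, 'joint_pos': array([-1.34115884,  0.53709819, -0.00443512,  1.5387478 ,  0.00258125,
        1.06731896, -0.0711904 ]), 'qd': array([ 1.35314593e-03, -2.20676584e-03,  2.51648382e-04, -2.79832840e-03,
       -4.99485311e-05, -5.39837787e-04,  1.31547177e-03]), 'effort': array([ 2.56716456e-03, -5.72079384e+01,  9.93983075e-01, -2.52229947e+01,
       -5.61690645e-02,  1.34100122e-02,  4.36324819e-05]), 'position': array([0.18935012, 0.62123248, 0.23793202]), 'eef_rot': array([-4.62880869e-01, -3.10717260e+00,  2.45216611e-03]), 'force': array([-0.40303726, -0.97028174, -0.12184064]), 'ft_torque': array([ 0.04678387,  0.0119032 , -0.04620429]), 'grasp_force': 0.0, 'grip_width': 1.0013841620154535}
```

View pics/top0.png

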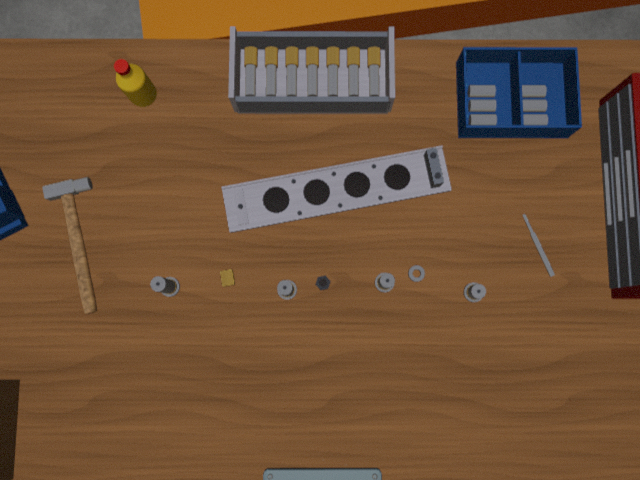

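View pics/side0.png

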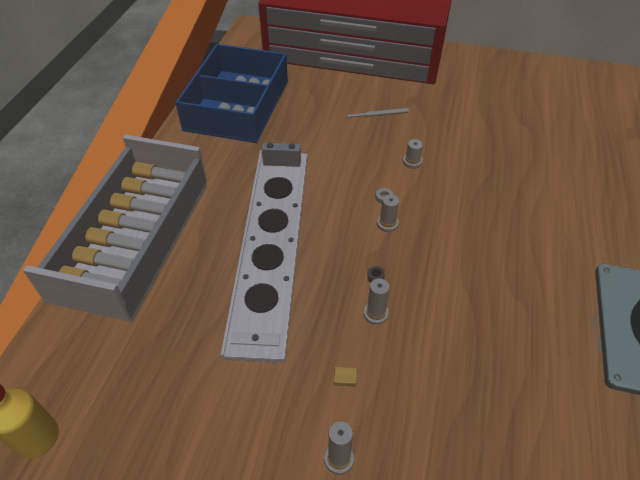

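The top view shows plungers at about (165,286), (286,289), (385,282) and (475,292). The pads are at (276,199) to (397,177), with the stop at (434,167). The side view suggests heights rise from right to left in the top view. Next I'll crop closer and locate the pads.

```bash
cat > h.py <<'E'
import numpy as np,cv2,pickle
from scipy.spatial.transform import Rotation as R
F={n:pickle.load(open(f"{n}.pkl","rb")) for n in("side","top")}
def ray(n,p):
    f=F[n];return f["xyz"],R.from_rotvec(f["rotation"]).apply(np.linalg.inv(f["mtx"])@[p[0],p[1],1])
def plane(n,p,z):
    o,d=ray(n,p);return o+d*(z-o[2])/d[2]
def tri(ps,pt):
    a,d=ray("side",ps);b,e=ray("top",pt)
    s=np.linalg.lstsq(np.c_[d,-e],b-a,rcond=None)[0];p,q=a+s[0]*d,b+s[1]*e
    return (p+q)/2,np.linalg.norm(p-q)
def proj(n,X):
    f=F[n];c=f["mtx"]@R.from_rotvec(f["rotation"]).inv().apply(np.array(X)-f["xyz"]);return c[:2]/c[2]
E
python3 - <<'E'
from h import *
C={"top":[(475,292),(385,282),(286,289),(165,286)],"side":[(413,152),(389,212),(378,300),(340,447)]}
rows=[]
for n in C:
    im=F[n]["color"];r=[]
    for x,y in C[n]:
        y=min(y,447);r.append(cv2.resize(im[y-32:y+32,x-32:x+32],(200,200),interpolation=cv2.INTER_CUBIC))
    rows.append(np.hstack(r))
cv2.imwrite("pics/crop.png",np.vstack(rows))
B={"top":(230,410,150,215),"side":(240,300,170,320)}
for n,(x0,x1,y0,y1) in B.items():
    m=np.zeros((480,640),np.uint8);m[y0:y1,x0:x1]=(F[n]["color"].max(2)<70)[y0:y1,x0:x1]
    k,_,st,c=cv2.connectedComponentsWithStats(m)
    for i in range(1,k):
        if st[i,4]>200:print(n,c[i].round(1),st[i,4],plane(n,c[i],.018).round(4))
E
```

```text
top [396.7 176.5] 491 [ 0.6586 -0.1445  0.018 ]
top [356.6 184.1] 501 [ 0.6434 -0.0661  0.018 ]
top [316.3 191.8] 501 [0.6282 0.0122 0.018 ]
top [275.7 199.3] 502 [0.6133 0.0906 0.018 ]
side [277.8 187.6] 459 [ 0.6542 -0.1426  0.018 ]
side [272.8 220.2] 538 [ 0.6392 -0.0646  0.018 ]
side [267.2 256.8] 629 [0.6242 0.0139 0.018 ]
side [261.  297.8] 751 [0.609  0.0923 0.018 ]
```

View pics/crop.png

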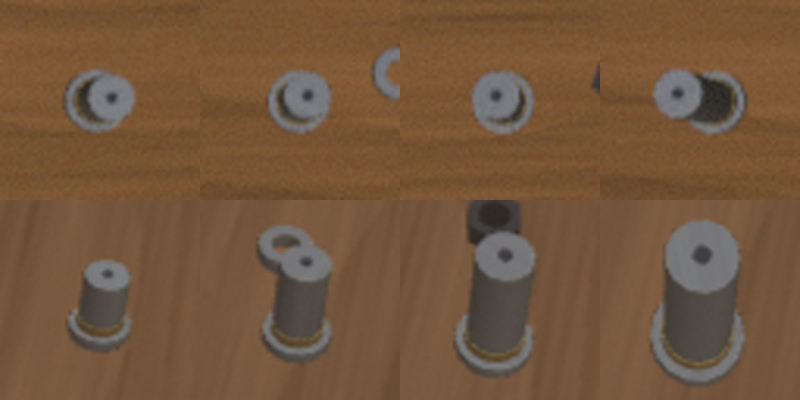

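The crops show the top holes. In full-image pixels they are at about (478,291), (387,280), (284,287) and (158,283) in the top view, and (415,143), (390.6,199), (379,285) and (340,432) in the side view. Visible length grows from a to d.

```bash
python3 - <<'E'
from h import *
T=[(478.5,291),(387.2,280.4),(284.4,287.4),(157.6,283.4)];S=[(414.9,143),(390.6,199.2),(379.3,285.3),(340.3,432.3)]
for t,s,h in zip(T,S,[.045,.06,.075,.09]):
    X,g=tri(s,t);print(X.round(4),round(g,4),plane("top",t,h).round(4),plane("side",s,h).round(4))
r=R.from_rotvec([-4.62880869e-01,-3.10717260e+00,2.45216611e-03]);print(r.as_matrix().round(4))
for n in F: print(n,proj(n,[.189,.621,.2]))
pt=np.array([.6564,-.1436]);d=np.array([-.0151,.0784]);print("rail dir deg",np.degrees(np.arctan2(*d[::-1])))
E
```

```text
[ 0.433  -0.2891  0.0474] 0.0028 [ 0.4345 -0.2897  0.045 ] [ 0.4317 -0.2919  0.045 ]
[ 0.4516 -0.1187  0.0621] 0.003 [ 0.4532 -0.1189  0.06  ] [ 0.4502 -0.1207  0.06  ]
[0.4379 0.0685 0.0766] 0.0033 [0.4396 0.0686 0.075 ] [0.4363 0.0674 0.075 ]
[0.4439 0.2932 0.0912] 0.004 [0.446  0.2935 0.09  ] [0.442  0.2928 0.09  ]
[[-9.566e-01  2.915e-01 -4.000e-04]
 [ 2.915e-01  9.566e-01 -1.500e-03]
 [-1.000e-04 -1.600e-03 -1.000e+00]]
side [ 662.45588269 1037.71273185]
top [-79.711136   445.14180512]
rail dir deg 100.9017896341491
```

Triangulated heights are 47, 62, 77 and 91 mm, so the identities are confirmed. Closing across the rail (yaw about 11°) leaves the gripper body clear of neighbours. I'll fetch d first.

{"fn": "apply_moves", "kwargs": {"targets": [[-0.03, -0.021, 0.004, 6, 1], [-0.08, -0.056, 0.01, 16, 1], [-0.13, -0.092, 0.016, 26, 1], [-0.18, -0.127, 0.021, 36, 1], [-0.23, -0.162, 0.027, 46, 1], [-0.28, -0.197, 0.033, 55, 1], [-0.32, -0.226, 0.038, 60, 1], [-0.3395, -0.2395, 0.04, 62, 1], [-0.3395, -0.2395, 0.04, 62, 1], [-0.3395, -0.2395, 0.04, 62, 1]], "grip_force": 25}}

```text
time: 1.35
position: [0.4431, 0.2959, 0.1987]
eef_rot: [-1.992, -2.428, -0.0]
force: [-0.4, 1.2, -1.2]
grip_width: 0.998
grasp_force: 0.0
```

{"fn": "apply_moves", "kwargs": {"targets": [[0, 0, 0.05, 0, 1], [0, 0, 0.06, 0, 1], [0, 0, 0.06, 0, 1], [0, 0, 0.06, 0, 1]]}}

```text
time: 1.85
position: [0.445, 0.2947, 0.1401]
eef_rot: [1.996, 2.426, 0.003]
force: [0.8, -0.4, -0.3]
grip_width: 0.999
grasp_force: 0.0
```

```bash
python3 - <<'E'
from h import *
from workcell import bot
o=bot.get_obs();print(o["position"],R.from_rotvec(o["eef_rot"]).as_matrix().round(4),o["joint_pos"].round(2))
f=bot.grab_frame("side")["color"];g=bot.grab_frame("top")["color"]
cv2.imwrite("pics/d1.png",np.hstack([cv2.resize(f[330:480,240:440],(400,300)),cv2.resize(g[210:360,60:260],(400,300))]))
E
```

```text
[0.44502342 0.29467838 0.14005653] [[-0.1924  0.9813  0.0016]
 [ 0.9813  0.1924  0.0015]
 [ 0.0011  0.0018 -1.    ]] [-0.9   0.49  0.29  1.94 -0.2   0.74 -0.29]
```

View pics/d1.png

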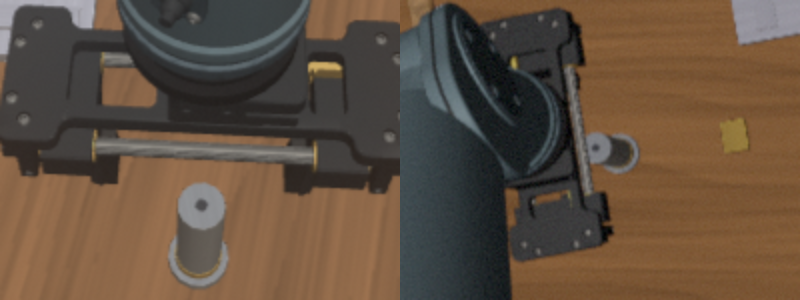

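```bash
python3 - <<'E'
from h import *
for s in(-.044,.044):
  for z in (.14,.165): print(proj("side",[.445+s*.981,.295+s*.192,z]))
E
```

```text
[379.43017824 417.88238104]
[381.37201936 408.18836271]
[297.29190691 413.83525842]
[296.45658549 404.04994146]
```

The fingers straddle the tall plunger as predicted, at crop (105,182) and (297,192), with the plunger top at (201,203). I'll descend, grip and lift.

{"fn": "apply_moves", "kwargs": {"targets": [[-0.001, 0, 0.03, 0, 1], [-0.0015, -0.001, 0.07, 0, 1], [-0.0015, -0.001, 0.095, 0, 1], [-0.0015, -0.001, 0.099, 0, 1], [-0.0015, -0.001, 0.099, 0, 1], [-0.0015, -0.001, 0.099, 0, 0.2], [-0.0015, -0.001, 0.099, 0, 0.2], [-0.0015, -0.001, 0.099, 0, 0.2], [-0.0015, -0.001, 0.099, 0, 0.2], [-0.0015, -0.001, 0.099, 0, 0.2], [-0.0015, -0.001, 0.099, 0, 0.2], [-0.0015, -0.001, 0.099, 0, 0.2]]}}

```text
time: 3.45
position: [0.4438, 0.2921, 0.0397]
eef_rot: [1.997, 2.425, 0.0]
force: [-0.1, 0.4, -0.4]
grip_width: 0.309
grasp_force: 25.0
```

{"fn": "apply_moves", "kwargs": {"targets": [[0, 0, -0.02, 0, 0.2], [0, 0, -0.05, 0, 0.2], [-0.015, 0.008, -0.07, 0, 0.2], [-0.045, 0.025, -0.08, 0, 0.2], [-0.085, 0.047, -0.08, 0, 0.2], [-0.13, 0.071, -0.08, 0, 0.2], [-0.17, 0.093, -0.08, 0, 0.2], [-0.205, 0.112, -0.08, 0, 0.2], [-0.224, 0.123, -0.075, 0, 0.2], [-0.2291, 0.1257, -0.07, 0, 0.2], [-0.2291, 0.1257, -0.06, 0, 0.2], [-0.2291, 0.1257, -0.05, 0, 0.2]]}}

```text
time: 4.95
position: [0.6098, 0.0933, 0.0886]
eef_rot: [-1.993, -2.426, 0.001]
force: [-1.0, 0.6, -4.7]
grip_width: 0.312
grasp_force: 25.0
```

```bash
python3 - <<'E'
from h import *
from workcell import bot
o=bot.get_obs();print(o["time"],o["position"],o["grip_width"],o["grasp_force"])
f=bot.grab_frame("side")["color"]
cv2.imwrite("pics/d2.png",cv2.resize(f[170:370,140:400],(780,600)))
E
```

```text
4.95 [0.60976521 0.09334267 0.08858959] 0.3123985817272388 24.995381981134415
```

View pics/d2.png

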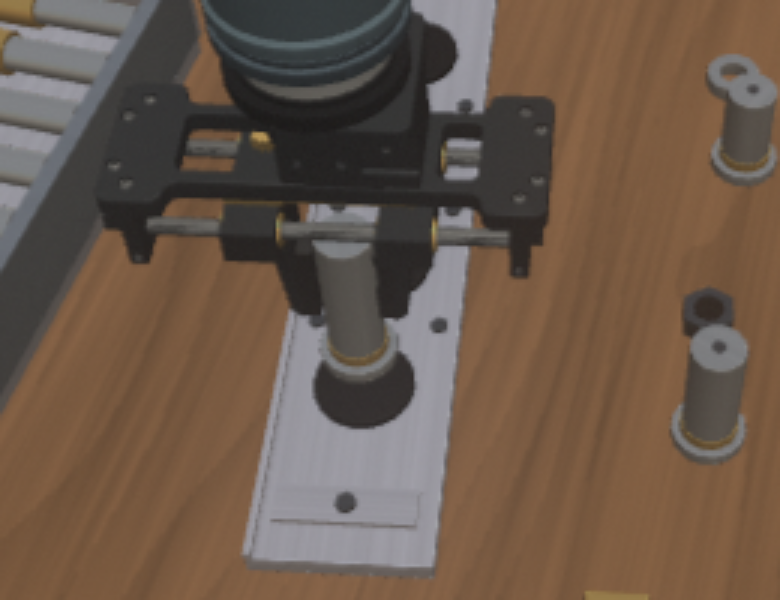

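The plunger is held upright just above its pad, foot at crop (358,350) and pad at (363,390). I'll lower and release.

{"fn": "apply_moves", "kwargs": {"targets": [[0, 0, 0.015, 0, 0.2], [0, 0, 0.025, 0, 0.2], [0, 0, 0.029, 0, 0.2], [0, 0, 0.031, 0, 0.2], [0, 0, 0.031, 0, 0.2], [0, 0, 0.031, 0, 0.7], [0, 0, 0.031, 0, 0.7], [0, 0, 0.031, 0, 0.7], [0, 0, 0.02, 0, 0.7], [0, 0, -0.02, 0, 0.8], [0, 0, -0.06, 0, 1], [0, 0, -0.08, 0, 1]]}}

```text
time: 6.5
position: [0.6122, 0.0914, 0.1726]
eef_rot: [1.996, 2.423, 0.005]
force: [-1.0, 0.6, -0.7]
grip_width: 0.99
grasp_force: 0.0
```

{"fn": "apply_moves", "kwargs": {"targets": [[0.001, -0.02, 0, 0, 1], [0.003, -0.06, 0, 0, 1], [0.007, -0.11, 0, 0, 1], [0.01, -0.15, 0.02, 0, 1], [0.0103, -0.17, 0.04, 0, 1], [0.0103, -0.1748, 0.05, 0, 1], [0.0103, -0.1748, 0.05, 0, 1], [0.0103, -0.1748, 0.05, 0, 1]]}}

```text
time: 7.5
position: [0.439, 0.0681, 0.1202]
eef_rot: [1.997, 2.424, 0.002]
force: [0.1, 0.2, -0.7]
grip_width: 0.998
grasp_force: 0.0
```

```bash
python3 - <<'E'
from h import *
from workcell import bot
o=bot.get_obs();print(o["time"],o["position"],o["grip_width"])
f=bot.grab_frame("side")["color"]
cv2.imwrite("pics/c1.png",cv2.resize(f[170:370,200:460],(780,600)))
E
```

```text
7.5 [0.43902383 0.06811768 0.1202232 ] 0.9975593896781062
```

View pics/c1.png

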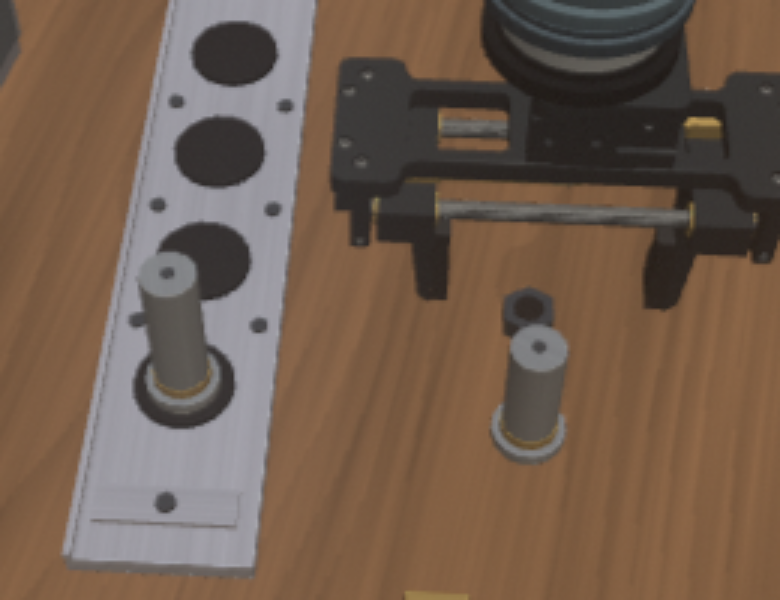

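Plunger d stands upright and centred on the end pad, at crop (180,385). The fingers straddle c along x, and the nut lies clear between them.

{"fn": "apply_moves", "kwargs": {"targets": [[0, -0.001, 0.03, 0, 1], [0, -0.001, 0.07, 0, 1], [0, -0.001, 0.086, 0, 1], [0, -0.001, 0.089, 0, 1], [0, -0.001, 0.089, 0, 0.2], [0, -0.001, 0.089, 0, 0.2], [0, -0.001, 0.089, 0, 0.2], [0, -0.001, 0.089, 0, 0.2], [0, -0.001, 0.089, 0, 0.2], [0, -0.001, 0.089, 0, 0.2], [0, -0.001, 0.089, 0, 0.2]]}}

```text
time: 8.93
position: [0.437, 0.0678, 0.0308]
eef_rot: [1.997, 2.425, 0.001]
force: [0.6, -0.0, 0.6]
grip_width: 0.309
grasp_force: 25.0
```

{"fn": "apply_moves", "kwargs": {"targets": [[0, 0, -0.02, 0, 0.2], [0, 0, -0.05, 0, 0.2], [-0.02, 0.015, -0.075, 0, 0.2], [-0.045, 0.045, -0.08, 0, 0.2], [-0.07, 0.085, -0.08, 0, 0.2], [-0.085, 0.125, -0.08, 0, 0.2], [-0.0903, 0.155, -0.08, 0, 0.2], [-0.0903, 0.171, -0.075, 0, 0.2], [-0.0903, 0.1744, -0.06, 0, 0.2], [-0.0903, 0.1744, -0.045, 0, 0.2], [-0.0903, 0.1744, -0.035, 0, 0.2], [-0.0903, 0.1744, -0.03, 0, 0.2]]}}

```text
time: 10.42
position: [0.6239, 0.0124, 0.0597]
eef_rot: [-1.996, -2.424, 0.002]
force: [0.3, -0.1, -3.3]
grip_width: 0.312
grasp_force: 25.0
```

{"fn": "apply_moves", "kwargs": {"targets": [[0, 0.001, 0.006, 0, 0.2], [0, 0.001, 0.01, 0, 0.2], [0, 0.001, 0.0125, 0, 0.2], [0, 0.001, 0.0125, 0, 0.2], [0, 0.001, 0.0125, 0, 0.7], [0, 0.001, 0.0125, 0, 0.7], [0, 0.001, 0.0125, 0, 0.7], [0, 0.001, 0, 0, 0.7], [0, 0.001, -0.04, 0, 0.8], [0, 0.001, -0.08, 0, 1], [0, 0.001, -0.1, 0, 1], [0, 0.001, -0.1, 0, 1]]}}

```text
time: 11.92
position: [0.6269, 0.0128, 0.1621]
eef_rot: [1.996, 2.424, 0.003]
force: [0.2, 0.2, 0.0]
grip_width: 0.999
grasp_force: 0.0
```

{"fn": "apply_moves", "kwargs": {"targets": [[-0.01, -0.02, 0, 0, 1], [-0.03, -0.06, 0, 0, 1], [-0.054, -0.11, 0.01, 0, 1], [-0.078, -0.16, 0.03, 0, 1], [-0.092, -0.188, 0.045, 0, 1], [-0.0961, -0.1973, 0.05, 0, 1], [-0.0961, -0.1973, 0.05, 0, 1], [-0.0961, -0.1973, 0.05, 0, 1]]}}

```text
time: 12.92
position: [0.4524, -0.1185, 0.111]
eef_rot: [1.994, 2.426, 0.002]
force: [-0.5, -0.0, -0.7]
grip_width: 0.998
grasp_force: 0.0
```

```bash
python3 - <<'E'
from h import *
from workcell import bot
o=bot.get_obs();print(o["time"],o["position"],o["grip_width"])
f=bot.grab_frame("side")["color"]
cv2.imwrite("pics/b1.png",cv2.resize(f[110:310,230:490],(780,600)))
E
```

```text
12.925 [ 0.4524091 -0.1184996  0.1109736] 0.9982120749634009
```

View pics/b1.png

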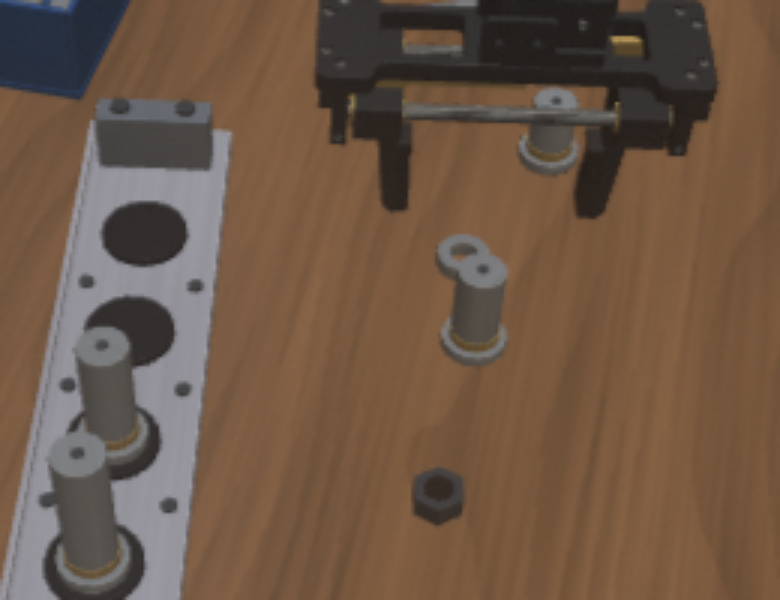

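c and d stand upright on their pads, at crop (118,435) and (92,560). The fingers straddle b, whose foot is at (475,345). I'll descend and grip b.

{"fn": "apply_moves", "kwargs": {"targets": [[-0.001, -0.001, 0.03, 0, 1], [-0.001, -0.001, 0.07, 0, 1], [-0.001, -0.001, 0.087, 0, 1], [-0.001, -0.001, 0.09, 0, 1], [-0.001, -0.001, 0.09, 0, 0.2], [-0.001, -0.001, 0.09, 0, 0.2], [-0.001, -0.001, 0.09, 0, 0.2], [-0.001, -0.001, 0.09, 0, 0.2], [-0.001, -0.001, 0.09, 0, 0.2], [-0.001, -0.001, 0.09, 0, 0.2], [-0.001, -0.001, 0.09, 0, 0.2]]}}

```text
time: 14.35
position: [0.4503, -0.1206, 0.0208]
eef_rot: [1.997, 2.425, 0.001]
force: [0.7, 0.8, 0.2]
grip_width: 0.309
grasp_force: 25.0
```

{"fn": "apply_moves", "kwargs": {"targets": [[0, 0, -0.02, 0, 0.2], [0, 0, -0.05, 0, 0.2], [0.001, 0.015, -0.075, 0, 0.2], [0.004, 0.045, -0.08, 0, 0.2], [0.008, 0.09, -0.08, 0, 0.2], [0.012, 0.135, -0.08, 0, 0.2], [0.015, 0.175, -0.08, 0, 0.2], [0.017, 0.193, -0.075, 0, 0.2], [0.017, 0.1972, -0.06, 0, 0.2], [0.017, 0.1972, -0.045, 0, 0.2], [0.017, 0.1972, -0.035, 0, 0.2], [0.017, 0.1972, -0.03, 0, 0.2]]}}

```text
time: 15.85
position: [0.6391, -0.0665, 0.0497]
eef_rot: [-1.997, -2.423, 0.002]
force: [0.1, -0.0, -2.8]
grip_width: 0.313
grasp_force: 25.0
```

{"fn": "apply_moves", "kwargs": {"targets": [[0, 0, 0.006, 0, 0.2], [0, 0, 0.01, 0, 0.2], [0, 0, 0.0125, 0, 0.2], [0, 0, 0.0125, 0, 0.2], [0, 0, 0.0125, 0, 0.7], [0, 0, 0.0125, 0, 0.7], [0, 0, 0.0125, 0, 0.7], [0, 0, 0, 0, 0.7], [0, 0, -0.04, 0, 0.8], [0, 0, -0.08, 0, 1], [0, 0, -0.1, 0, 1], [0, 0, -0.1, 0, 1]]}}

```text
time: 17.35
position: [0.6412, -0.0662, 0.1521]
eef_rot: [1.996, 2.423, 0.003]
force: [-0.9, 0.4, -0.8]
grip_width: 0.994
grasp_force: 0.0
```

{"fn": "apply_moves", "kwargs": {"targets": [[-0.012, -0.016, 0, 0, 1], [-0.04, -0.055, 0, 0, 1], [-0.073, -0.1, 0, 0, 1], [-0.105, -0.145, 0, 0, 1], [-0.138, -0.19, 0.02, 0, 1], [-0.166, -0.228, 0.04, 0, 1], [-0.178, -0.245, 0.05, 0, 1], [-0.1798, -0.2472, 0.05, 0, 1], [-0.1798, -0.2472, 0.05, 0, 1]]}}

```text
time: 18.48
position: [0.432, -0.2895, 0.1004]
eef_rot: [-1.996, -2.425, -0.0]
force: [0.4, 0.8, -0.4]
grip_width: 1.001
grasp_force: 0.0
```

```bash
python3 - <<'E'
from h import *
from workcell import bot
o=bot.get_obs();print(o["time"],o["position"],o["grip_width"])
f=bot.grab_frame("side")["color"]
cv2.imwrite("pics/a1.png",cv2.resize(f[80:320,220:480],(650,600)))
E
```

```text
18.475 [ 0.43195341 -0.28947077  0.10044662] 1.0014659481577755
```

View pics/a1.png

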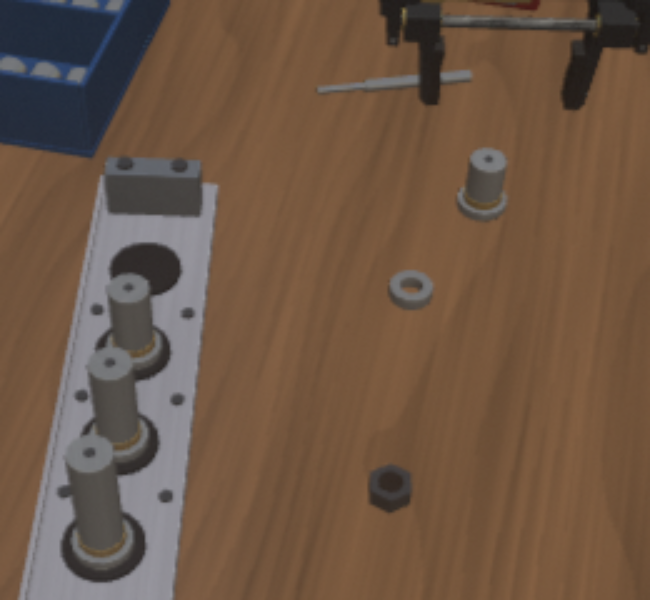

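b, c and d all stand centred on their pads, at crop (133,348), (120,437) and (103,543). The fingers straddle a, whose foot is at (482,200), so I'll descend to TCP 12 mm and grip.

{"fn": "apply_moves", "kwargs": {"targets": [[0, 0, 0.03, 0, 1], [0, 0.001, 0.065, 0, 1], [0, 0.001, 0.083, 0, 1], [0, 0.001, 0.088, 0, 1], [0, 0.001, 0.088, 0, 1], [0, 0.001, 0.088, 0, 0.2], [0, 0.001, 0.088, 0, 0.2], [0, 0.001, 0.088, 0, 0.2], [0, 0.001, 0.088, 0, 0.2], [0, 0.001, 0.088, 0, 0.2], [0, 0.001, 0.088, 0, 0.2], [0, 0.001, 0.088, 0, 0.2]]}}

```text
time: 20.02
position: [0.4331, -0.2898, 0.0127]
eef_rot: [-1.997, -2.425, -0.0]
force: [-0.6, 0.3, 0.1]
grip_width: 0.306
grasp_force: 25.0
```

{"fn": "apply_moves", "kwargs": {"targets": [[0, 0, -0.02, 0, 0.2], [0, 0, -0.055, 0, 0.2], [0.015, 0.02, -0.08, 0, 0.2], [0.04, 0.06, -0.09, 0, 0.2], [0.065, 0.11, -0.09, 0, 0.2], [0.085, 0.16, -0.09, 0, 0.2], [0.095, 0.205, -0.09, 0, 0.2], [0.1, 0.235, -0.09, 0, 0.2], [0.1005, 0.2472, -0.08, 0, 0.2], [0.1005, 0.2472, -0.06, 0, 0.2], [0.1005, 0.2472, -0.04, 0, 0.2], [0.1005, 0.2472, -0.03, 0, 0.2]]}}

```text
time: 21.52
position: [0.654, -0.1444, 0.0403]
eef_rot: [-1.997, -2.421, 0.004]
force: [0.3, 0.8, -1.6]
grip_width: 0.31
grasp_force: 25.0
```

{"fn": "apply_moves", "kwargs": {"targets": [[0, 0, 0.006, 0, 0.2], [0, 0, 0.01, 0, 0.2], [0, 0, 0.0125, 0, 0.2], [0, 0, 0.0125, 0, 0.2], [0, 0, 0.0125, 0, 0.7], [0, 0, 0.0125, 0, 0.7], [0, 0, 0.0125, 0, 0.7], [0, 0, 0, 0, 0.7], [0, 0, -0.04, 0, 0.8], [0, 0, -0.08, 0, 1], [0, 0, -0.12, 0, 1], [0, 0, -0.13, 0, 1]]}}

```text
time: 23.02
position: [0.6582, -0.1444, 0.1766]
eef_rot: [1.994, 2.421, 0.004]
force: [-0.8, -0.1, -0.3]
grip_width: 1.0
grasp_force: 0.0
```

{"fn": "apply_moves", "kwargs": {"targets": [[0, -0.03, 0, 0, 1], [0, -0.08, 0, 0, 1], [0, -0.13, 0, 0, 1], [0, -0.18, 0, 0, 1], [0, -0.2, 0, 0, 1], [0, -0.2, 0, 0, 1], [0, -0.2, 0, 0, 1]]}}

```text
time: 23.9
position: [0.4613, -0.1817, 0.1727]
eef_rot: [1.996, 2.426, 0.001]
force: [0.4, 0.0, -0.4]
grip_width: 1.0
grasp_force: 0.0
```

```bash
python3 - <<'E'
from h import *
from workcell import bot
o=bot.get_obs();print(o["time"],o["position"],o["grip_width"])
f=bot.grab_frame("side")["color"];g=bot.grab_frame("top")["color"]
cv2.imwrite("pics/end.png",np.hstack([cv2.resize(f[120:340,200:350],(400,587)),cv2.resize(g[120:267,230:460],(400,587)[:1]+(256,))if 0 else cv2.copyMakeBorder(cv2.resize(g[130:250,250:450],(400,240)),0,347,0,0,cv2.BORDER_CONSTANT)]))
E
```

```text
23.9 [ 0.46131553 -0.18171345  0.17272159] 0.999861101735559
```

View pics/end.png

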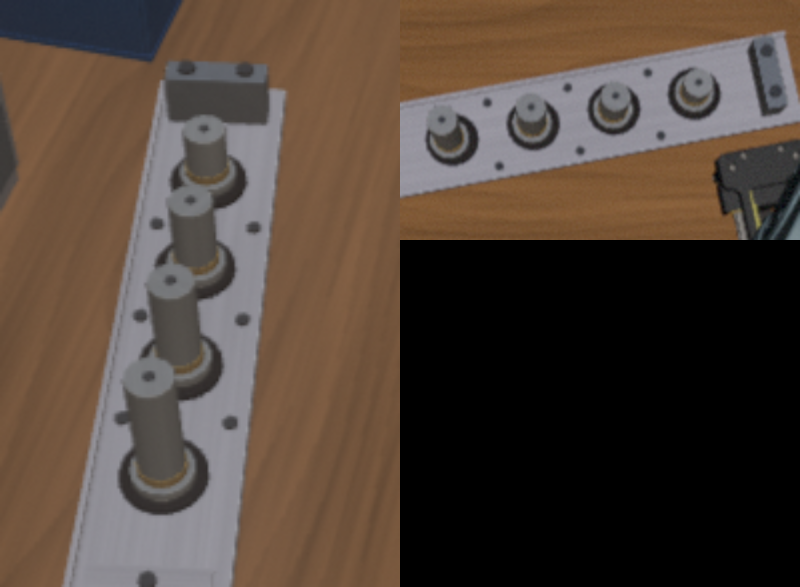

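All four stand upright and centred, with black pad visible around every foot. They rise away from the stop, and the gripper is clear.

```bash
python3 -c "
from workcell import bot
print(bot.close_job())"
```

```text
the job is handed in; nothing more can be done
None
```

All four plungers stand upright and released on their pads, shortest next to the stop block and tallest at the far end; I handed the job in at about 24 s, and the hand-in returned no verdict.

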